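# Check the hinges of two check-weight cases

## Robot

A 6-joint arm with a two-finger parallel gripper is mounted at the origin on a cart in front of the work surface, level with it; the furniture and walls round the work are solid. World frame = base frame: x ahead of the robot, y to its left, z up, the work surface at z = 0. Lengths are in m, angles in rad, forces in N, time in s.
With the tool pointing down it reaches from about 0.3 to 0.875 m from the base axis. Payload 6.4 kg.
Tool frame: the origin (TCP) lies between the finger pads; the fingertips stand 8 mm ahead of it and the grasp point (between the pads) lies 11 mm behind it (ctrl.tips_ahead is the distance from the TCP to the fingertips, in m); z points along the fingers, y is the line along which they close (so a half turn about z gives the same grasp; the last joint's range is limited). The gripper opens to 85 mm and grips with 20 to 120 N. Pads are 22 mm wide; open, the fingers measure 114 mm over their backs; the gripper's body (76 mm by 85 mm) begins 54 mm behind the grasp point. The pads swing forward as they close: fully open they stand 13 mm farther back than shut.
Start: joints at [-1.401, 0.181, 1.607, -0, 1.354, -0.206], TCP at [0.211, -0.535, 0.239] pointing down, gripper open.
Joint ranges: [-2.99, 2.99], [-0.89, 2.07], [0.3, 2.58], [-1.14, 4.28], [0, 2.63], [-3.12, 3.12]. Speed limits (rad/s): [2.57, 2.57, 3.01, 3.14, 3.14, 3.14].

## Interface

Orientations are given as a rotation vector (axis times angle).
In Python, from cell import ctrl gives the robot as it stands.
- The arm moves only by the tool move_arm, never from a script. Its argument "rows" is a list of rows, each an object of numbers: "wx", "wy", "wz": the turn, a rotation vector about the tool's x, y, z in rad; "x", "y", "z": the shift along the tool's x, y, z in m; "grip": the opening, from 0 (shut) to 1 (fully open). A call has exactly 5 rows; each row is the pose to reach, as a shift and turn from the pose commanded when the call began, along the tool's axes at that moment; what a row does not reach only later rows make up. A row lasts 1/10 s, in which the tool goes at most 50 mm and 8.59 degrees, less where a joint would pass 70% of its speed; a pose out of reach is approached as far as the arm can. A call with a gripper value outside its range is refused whole. The fingers move at their own pace and stop on an object; "force" is the grip in N (left out, the last holds). Time passes only in rows, so rows that repeat a pose let the fingers close, or fill a call up. It gives the time, the measured TCP pose, the force, the opening and the grip force at its end, in the units of the state.
- ctrl.state(): the state, without advancing time (a new reading comes with each control period).
- ctrl.camera(name): name is "scene" or "top" or "wrist"; returns (picture, depth): 420x560x3 uint8, blue, green, red; 420x560 float32, m along the optical axis (not along the pixel's ray), 0 where there is no reading.
- ctrl.camera_model(name): a dict with "fx", "fy", "cx", "cy" (pixels), "T" (4x4, takes a point from camera to world coordinates); the wrist camera has in their place "hand_eye" (4x4, takes a point from camera to tool coordinates, whose origin is the TCP and whose axes are the flange's). Camera axes: x right, y up, looking along -z (the intrinsics and any distortion apply to the point x, -y, -z); pixel columns grow to the right and rows downward; lengths in m; the calibration is good to about 2 mm. A picture is of the moment at which its call begins: read the wrist's pose just before it. camera_model takes no time and is no camera call.
- ctrl.finish_job(): hands the job in; it is judged then, once.
The state is a dict: "time_s": time; "q": joint angles; "qvel": joint speeds; "effort": joint torques, N m; "tool_pos": TCP position; "eef_rot": TCP orientation; "contact_force": force on the tool from outside, world axes, zero at the start; "torque": the same for the moment, N m; "width": finger opening in m; "grasp_force": force on a finger pad.
Only numpy, scipy, OpenCV 4.12 (cv2) and the standard library are available. Lean on these libraries where they do the work, as an engineer would, in place of code of your own. Each camera call takes 0.05 s, during which the arm holds its last target. There are 200 camera calls.

## Task

Two check-weight cases have come back in their foam transit tray. Stand each of them on the grey mat and swing its lid up at least half-way to find out how the hinge moves: a case whose lid swings freely stays standing on the mat with its lid wide open, leaning back on its stop; a case whose lid is stiff is shut again and set upright in the orange repair tray. Keep the cases upright and leave the pen, the bottle, the vial and the resin disc where they are.

Things in the scene. Friction and masses are not known exactly. Their poses are not given: they have to be found in the camera images.
- mat: Grey bench mat, 200 (x) x 320 (y) x 3 mm, fixed; origin: centre of its underside. Room for both cases side by side: put them about 150 mm apart (y = +75 and -75 mm), since an open lid stands up to 150 mm high beside the gripper
- foam_tray: White shell filled with grey foam, 168 (x) x 274 (y) x 38 mm, fixed, left or right of the mat; origin: centre of its underside. Two pockets at y = +62 and -62 mm hold a case each (case origin at x = +13, z = 6 mm, its x along the tray's x), 3 mm clearance. Case tops stand 4 mm above the foam; the tabs lie sunk in slots too narrow for fingers, so a lid can be taken only once its case is out
- cutout (a point): Centre, at foam-top height (38 mm), of the finger cut-out between the two cases: 44 mm (tray x) x 54 mm (tray y), open down to z = 6 mm. On the outer side of each case, at the middle of its length too, is a cut-out 44 x 30 mm of the same depth
- repair_tray: Orange open tray, outside 180 (x) x 190 (y) x 40 mm, wall and floor 4 mm, fixed, on the other side of the mat from the foam tray; origin: centre of its underside. A case fits flat with its x along the tray's x and its origin at tray x = +13 mm, y = 0
- case_a: Hinged die-cast check-weight case, about 0.7 kg: grey base 92x64x24 mm, blue lid 12 mm thick (36 mm high shut), white blank label, black tab in front. Origin: centre of the base's underside; x from tab to hinge, z up; base and lid span x +-46, y +-32 mm, tab out to x = -76 mm. Carried by its two long sides (64 mm apart); a grip that spans base and lid clamps it shut. Starts in a foam pocket
- case_b: The other case, outwardly identical to case_a in all sizes and axes. The two start in the two pockets in either order, tabs to the robot's side. Which case has a stiff hinge, if any, cannot be seen
- case_a_lid (a joint): Lid of case_a, rad: 0 shut, 1.57 upright, 1.85 wide open on its stop. Hinge line: along the case's y at x = +46, z = 24 mm of the case. A free hinge (under 0.005 N m) leaves only the lid's weight, about 0.4 N at the tab: let go short of upright the lid drops shut, let go past upright it falls back on its stop
- case_b_lid (a joint): Lid of case_b, as case_a's. A stiff hinge (about 0.14 N m, on either case) takes about 1.3 N more at the tab, up as well as down, and its lid stays wherever it is left. More than about 2.5 N upward at the tab of a shut case begins to tip the whole case
- case_a_tab (a point): Point in the middle of case_a's black thumb tab, 20 mm in front of the lid's front edge; shut, it lies at x = -66, z = 28 mm of the case, and it swings on a circle of about 112 mm round the hinge. The tab is 24 mm wide (case y), 8 mm thick and reaches 30 mm out from the lid's edge
- case_b_tab (a point): The same point of case_b's tab. Pinched from above across its 24 mm width with the fingertips about 8 mm below this point, a tab turns between the pads, so a gripper that keeps pointing down can lead it from shut to wide open and back without touching the lid
- dropper: loose dropper bottle with a blue cap, 33 mm across, 85 mm high, behind the mat; origin under its centre; bystander
- vial_red: loose vial with a red cap, 23 mm across, 60 mm high, behind the mat; origin under its centre; bystander
- dish: loose clear resin disc with an insect, 67 mm across, 24 mm high, behind the mat; origin under its centre; bystander
- pen: loose black and white marker pen, 135 mm long, 16 mm thick, lying behind the mat; origin under its centre; bystander
There are look-alikes about, which are no part of the job. Leave any purple look-alike of the case_a alone. Leave any turquoise look-alike of the case_b alone.

How it is judged:
On the way:
1. the case with the stiff hinge stands on the mat with its lid swung up half-way (over 0.7 rad) (x of case_b in the frame of mat between -0.09 and 0.09 m and y of case_b in the frame of mat between -0.15 and 0.15 m and z of case_b in the frame of mat between -0.003 and 0.01 m and angle between case_b's own z axis and vertical below 0.12 rad and value of joint case_b_lid above 0.7 rad), for 0.1 s.
At the end, for the whole second after the job is handed in: The freely swinging case stands upright (within 0.12 rad) on the mat, its centre over the mat, lid open beyond 1.6 rad; the stiff case stands upright and flat in the orange tray with its lid shut (under 0.12 rad); both released and at rest (x of case_a in the frame of mat between -0.09 and 0.09 m and y of case_a in the frame of mat between -0.15 and 0.15 m and z of case_a in the frame of mat between -0.003 and 0.01 m and angle between each of case_a, case_b's own z axis and vertical below 0.12 rad and value of joint case_a_lid above 1.6 rad and value of joint case_b_lid below 0.12 rad and x of case_b in the frame of repair_tray between -0.08 and 0.08 m and y of case_b in the frame of repair_tray between -0.085 and 0.085 m and z of case_b in the frame of repair_tray between -0.003 and 0.012 m and linear speed of each of case_a, case_b below 0.02 m/s and angular speed of each of case_a, case_b below 0.1 rad/s); the robot touches nothing.
It fails at once if a case is tipped by more than 0.6 rad (angle between any of case_a, case_b's own z axis and vertical above 0.6 rad).
It fails at once if the pen, bottle, vial or resin disc is moved by more than 25 mm (distance of any of dropper, vial_red, dish, pen from where it was at the start of the episode above 0.025 m).
It also fails if it takes over 72 s, if anything falls off the work surface, if the arm or the gripper's body presses on something with over 40 N, if the wrist force passes 120 N, or if a joint passes its speed limit or range.

## Working session

There is one attempt and no reset: what is moved stays moved. The work goes in short steps, Python scripts to look and compute and a tool call to move; the robot and the scene stay as the last step left them, time stands still between calls to the robot, and variables do not carry over. Pictures are saved under pics/ and viewed, at most 10 in all, crops included, and the job is handed in when it is done.

Besides the shell and the picture viewer there is one more tool, called after "Call:" by a JSON object that holds its "fn" and its "kwargs". move_arm: Moves the arm, as the interface text tells. Its arguments: {"type":"object","properties":{"rows":{"type":"array"},"force":{"type":"number"}},"required":["rows"]}

```bash
mkdir -p pics; ls; cat > h.py <<'E'
import numpy as np,cv2
from cell import ctrl
def save(n,f):
    p,d=ctrl.camera(n); cv2.imwrite('pics/'+f+'.png',p); np.save('pics/'+f+'.npy',d); return p,d
def world(n,u,v,d):
    m=ctrl.camera_model(n); c=np.array([(u-m['cx'])/m['fx']*d,-(v-m['cy'])/m['fy']*d,-d,1])
    return (np.array(m['T'])@c)[:3]
E
python3 - <<'E'
from h import *
a,_=save('scene','s0'); b,_=save('top','t0')
for n in('scene','top','wrist'):
    print(n,{k:np.round(v,4).tolist() for k,v in ctrl.camera_model(n).items()})
print(ctrl.state())
E
```

```text
pics
scene {'fx': 390.3466, 'fy': 390.3466, 'cx': 281.7243, 'cy': 210.2683, 'T': [[-0.752, 0.4832, -0.4484, -0.1322], [-0.6591, -0.5393, 0.5242, 1.0028], [0.0115, 0.6897, 0.724, 1.2187], [0.0, 0.0, 0.0, 1.0]]}
top {'fx': 381.1288, 'fy': 381.1288, 'cx': 280.4608, 'cy': 207.0039, 'T': [[0.0571, 0.9725, -0.226, 0.3174], [-0.9984, 0.0564, -0.0094, 0.1581], [0.0036, 0.2261, 0.9741, 1.2479], [0.0, 0.0, 0.0, 1.0]]}
wrist {'fx': 321.0394, 'fy': 321.0394, 'cx': 275.9427, 'cy': 210.335, 'hand_eye': [[-0.0, 0.9529, 0.3033, 0.0767], [1.0, 0.0004, -0.001, 0.0009], [-0.001, 0.3033, -0.9529, -0.1338], [0.0, 0.0, 0.0, 1.0]]}
{'time_s': 0.1, 'q': array([-1.40132621e+00,  1.81478390e-01,  1.60790490e+00,  9.32071556e-06,
        1.35380037e+00, -2.06311804e-01]), 'qvel': array([-0.00097073, -0.00062446, -0.00411586, -0.00039758,  0.00071593,
       -0.00058425]), 'effort': array([-1.43707266e-04, -4.45882130e+01, -3.52239454e+01, -1.44479823e-04,
        4.18251730e-03, -1.11971147e-05]), 'tool_pos': array([ 0.21095448, -0.53438594,  0.23846919]), 'eef_rot': array([-3.08473978e+00, -5.86509694e-01, -6.02957612e-05]), 'contact_force': array([-0.98808944,  0.18297567, -0.17979013]), 'torque': array([ 0.01889292, -0.02871682, -0.04302803]), 'grasp_force': 0.0, 'width': 0.08539458911817661}
```

View pics/t0.png

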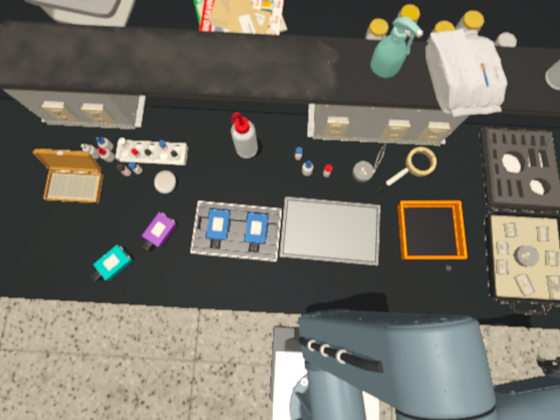

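View pics/s0.png

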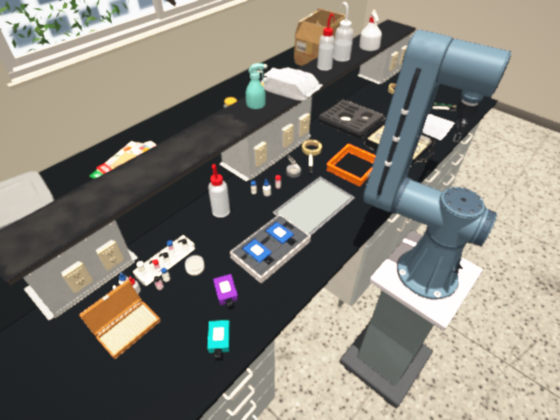

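The top view shows the foam tray at about (236,231), with blue cases at (217,225) and (256,230). The mat is at (330,231) and the orange tray at (433,230). The purple case (158,231) and the turquoise one (112,263) are look-alikes. The targets are the two blue-lidded cases in the foam, and I'll enlarge to confirm.

```bash
python3 - <<'E'
from h import *
p=cv2.imread('pics/t0.png'); d=np.load('pics/t0.npy')
a=cv2.resize(p[190:280,180:385],None,fx=3.9,fy=3.9,interpolation=cv2.INTER_CUBIC)
b=cv2.resize(p[190:280,380:480],None,fx=2.5,fy=2.5,interpolation=cv2.INTER_CUBIC)
im=np.zeros((590,800,3),np.uint8); im[:a.shape[0],:a.shape[1]]=a[:, :800]; im[360:360+b.shape[0],:b.shape[1]]=b
cv2.imwrite('pics/c0.png',im)
def pts(n,uv,im):
    pass
def comp(n,p,d,m,rect):
    x0,y0,x1,y1=rect; mm=np.zeros(m.shape,np.uint8); mm[y0:y1,x0:x1]=m[y0:y1,x0:x1]
    v,u=np.nonzero(mm&(d>0)); P=np.array([world(n,a,b,d[b,a]) for a,b in zip(u,v)])
    return P
def hsvmask(p,lo,hi): return (cv2.inRange(cv2.cvtColor(p,cv2.COLOR_BGR2HSV),lo,hi)>0).astype(np.uint8)
def rep(name,P):
    z=np.median(P[:,2]); Q=P[abs(P[:,2]-z)<.015]; r=cv2.minAreaRect((Q[:,:2]*1000).astype(np.float32)); print(name,'z',z.round(4),'rect',np.round(r[0],1),np.round(r[1],1),round(r[2],1),len(Q))
for n,f,rects in(('top','t0',[(200,200,236,255),(238,200,275,255)]),('scene','s0',[(240,235,271,265),(264,215,296,246)])):
    p=cv2.imread(f'pics/{f}.png'); d=np.load(f'pics/{f}.npy'); m=hsvmask(p,(95,120,60),(125,255,255))
    for r in rects: rep(n+' blue',comp(n,p,d,m,r))
p=cv2.imread('pics/t0.png'); d=np.load('pics/t0.npy')
rep('orange',comp('top',p,d,hsvmask(p,(5,150,120),(20,255,255)),(390,190,475,270)))
g=hsvmask(p,(0,0,110),(180,70,255))
rep('mat',comp('top',p,d,g,(284,192,390,270)))
rep('foam',comp('top',p,d,hsvmask(p,(0,0,60),(180,70,255)),(186,192,280,270)))
E
```

```text
top blue z 0.0422 rect [529.3 368.4] [66.6 94.5] 85.1 383
top blue z 0.0418 rect [525.5 244.6] [63.8 94.4] 88.2 385
scene blue z 0.0418 rect [534.4 368. ] [ 73.6 104.4] 85.6 257
scene blue z 0.042 rect [529.4 242.2] [ 76.  105.1] 86.9 231
orange z 0.0155 rect [ 560.9 -334.4] [198.7 217.2] 3.3 831Traceback (most recent call last):
  File "<stdin>", line 22, in <module>
  File "<stdin>", line 11, in comp
  File "h.py", line 6, in world
    m=ctrl.camera_model(n); c=np.array([(u-m['cx'])/m['fx']*d,-(v-m['cy'])/m['fy']*d,-d,1])
ValueError: time passes only in moves, steps and waits
```

View pics/c0.png

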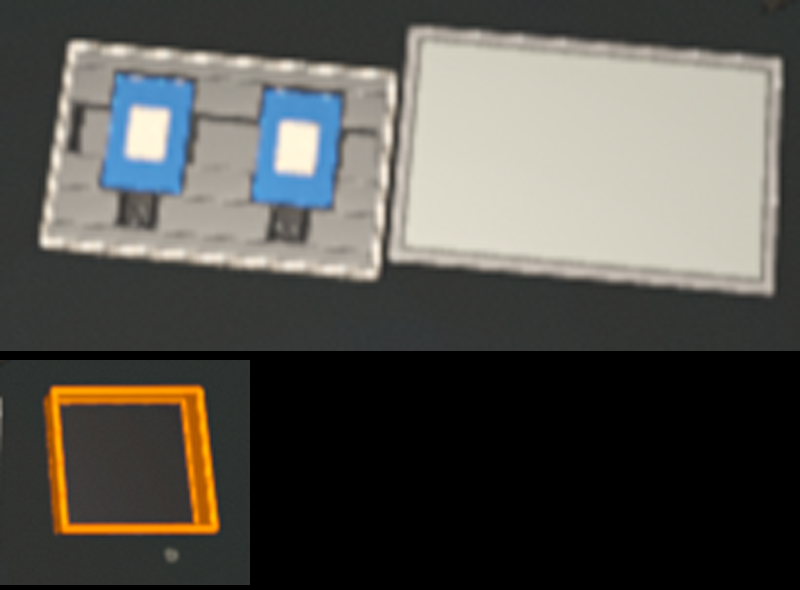

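The crop confirms two blue-lidded cases in the foam with black tabs towards the robot, clear of the purple and turquoise ones. Next I intersect the corner pixels with the known heights, and cache the calibration.

```bash
cat > h.py <<'E'
import numpy as np,cv2,os,pickle
from scipy.spatial.transform import Rotation as R
from cell import ctrl
if os.path.exists('m.pkl'): M=pickle.load(open('m.pkl','rb'))
else:
    M={n:{k:np.array(v) for k,v in ctrl.camera_model(n).items()} for n in('scene','top','wrist')}; pickle.dump(M,open('m.pkl','wb'))
def save(n,f):
    s=ctrl.state(); p,d=ctrl.camera(n); cv2.imwrite('pics/'+f+'.png',p); np.savez('pics/'+f+'.npz',d=d,pos=s['tool_pos'],rot=s['eef_rot']); return p,d
def T(n,f=None):
    if n!='wrist': return M[n]['T']
    z=np.load('pics/'+f+'.npz'); A=np.eye(4); A[:3,:3]=R.from_rotvec(z['rot']).as_matrix(); A[:3,3]=z['pos']; return A@M[n]['hand_eye']
def ray(n,u,v): m=M[n]; return np.array([(u-m['cx'])/m['fx'],-(v-m['cy'])/m['fy'],-1+0*u])
def onz(n,uv,z,f=None):
    uv=np.array(uv,float); A=T(n,f); r=(A[:3,:3]@ray(n,uv[:,0],uv[:,1])).T
    return A[:3,3]+r*((z-A[2,3])/r[:,2])[:,None]
def cloud(n,u,v,d,f=None):
    A=T(n,f); return (A[:3,:3]@(ray(n,u.astype(float),v)*d)).T+A[:3,3]
E
python3 - <<'E'
from h import *
def rect(name,P):
    P=P[:,:2]*1000; c=P.mean(0); print(name,c.round(1),'sides',[round(np.linalg.norm(P[i]-P[i-1]),1) for i in range(4)],'yaw',[round(np.degrees(np.arctan2(*(P[i]-P[j])[::-1])),1) for i,j in((0,3),(1,2))])
a=lambda L:np.array(L)/3.9+[180,190]; b=lambda L:(np.array(L)-[0,360])/2.5+[380,190]
rect('mat',onz('top',a([(410,27),(781,58),(773,294),(390,262)]),.003))
rect('foam',onz('top',a([(69,40),(396,70),(380,280),(40,248)]),.038))
rect('orange',onz('top',b([(50,387),(203,387),(218,532),(57,532)]),.04))
rect('A',onz('top',a([(116,72),(194,80),(182,194),(101,186)]),.042))
rect('B',onz('top',a([(263,87),(343,95),(331,209),(251,200)]),.042))
print(ctrl.state()['time_s'],R.from_rotvec(ctrl.state()['eef_rot']).as_matrix().round(3).tolist())
E
```

```text
mat [536.1  -0.8] sides [np.float64(203.3), np.float64(320.8), np.float64(202.5), np.float64(319.4)] yaw [np.float64(-1.6), np.float64(-2.0)]
foam [512.8 305.6] sides [np.float64(174.7), np.float64(275.3), np.float64(174.7), np.float64(277.3)] yaw [np.float64(-1.6), np.float64(-1.0)]
orange [ 552.6 -323.3] sides [np.float64(188.8), np.float64(200.5), np.float64(188.9), np.float64(203.7)] yaw [np.float64(1.9), np.float64(2.9)]
A [529.7 366.8] sides [np.float64(95.9), np.float64(65.4), np.float64(95.6), np.float64(66.7)] yaw [np.float64(-1.7), np.float64(-0.9)]
B [524.5 243.6] sides [np.float64(94.6), np.float64(66.8), np.float64(95.3), np.float64(65.7)] yaw [np.float64(-1.5), np.float64(-2.2)]
0.1 [[0.93, 0.367, -0.0], [0.367, -0.93, 0.002], [0.0, -0.002, -1.0]]
```

Both views put the lids at z = 0.042, as expected, with the tray yaw about -1.5°. I'm going above the nearer case.

Call:
{"fn": "move_arm", "kwargs": {"rows": [{"x":0.035,"y":-0.036,"wz":0.14},{"x":0.07,"y":-0.072,"wz":0.28},{"x":0.104,"y":-0.108,"wz":0.4},{"x":0.138,"y":-0.145,"wz":0.4},{"x":0.172,"y":-0.181,"wz":0.4,"grip":1}]}}

```text
schema error: expected keys wx, wy, wz, x, y, z, grip
```

Call:
{"fn": "move_arm", "kwargs": {"rows": [{"x":0.017,"y":-0.046},{"x":0.034,"y":-0.092},{"x":0.051,"y":-0.138},{"x":0.069,"y":-0.184},{"x":0.086,"y":-0.23}]}}

```text
schema error: expected keys wx, wy, wz, x, y, z, grip
```

Call:
{"fn": "move_arm", "kwargs": {"rows": [{"x":0.017,"y":-0.046},{"x":0.034,"y":-0.092},{"x":0.051,"y":-0.138},{"x":0.069,"y":-0.184},{"x":0.086,"y":-0.23}]}}

```text
schema error: expected keys wx, wy, wz, x, y, z, grip
```

Call:
{"fn": "move_arm", "kwargs": {"rows": [{"wx":0,"wy":0,"wz":0.14,"x":0.035,"y":-0.036,"z":0,"grip":1},{"wx":0,"wy":0,"wz":0.28,"x":0.07,"y":-0.072,"z":0,"grip":1},{"wx":0,"wy":0,"wz":0.4,"x":0.104,"y":-0.108,"z":0,"grip":1},{"wx":0,"wy":0,"wz":0.4,"x":0.138,"y":-0.145,"z":0,"grip":1},{"wx":0,"wy":0,"wz":0.4,"x":0.172,"y":-0.181,"z":0,"grip":1}], "force": 40}}

```text
time_s: 0.6
tool_pos: [0.3047, -0.3013, 0.2389]
eef_rot: [-3.141, 0.039, 0.0]
contact_force: [2.5, 0.0, 0.5]
width: 0.0853
grasp_force: 0.0
```

Call:
{"fn": "move_arm", "kwargs": {"rows": [{"wx":0,"wy":0,"wz":0,"x":0.017,"y":-0.046,"z":0,"grip":1},{"wx":0,"wy":0,"wz":0,"x":0.034,"y":-0.092,"z":0,"grip":1},{"wx":0,"wy":0,"wz":0,"x":0.051,"y":-0.138,"z":0,"grip":1},{"wx":0,"wy":0,"wz":0,"x":0.069,"y":-0.184,"z":0,"grip":1},{"wx":0,"wy":0,"wz":0,"x":0.086,"y":-0.23,"z":0,"grip":1}]}}

```text
time_s: 1.1
tool_pos: [0.3964, -0.0735, 0.2393]
eef_rot: [3.141, -0.039, 0.001]
contact_force: [1.1, -0.6, 1.0]
width: 0.0854
grasp_force: 0.0
```

Call:
{"fn": "move_arm", "kwargs": {"rows": [{"wx":0,"wy":0,"wz":0,"x":0.017,"y":-0.045,"z":0,"grip":1},{"wx":0,"wy":0,"wz":0,"x":0.034,"y":-0.09,"z":0,"grip":1},{"wx":0,"wy":0,"wz":0,"x":0.051,"y":-0.136,"z":0,"grip":1},{"wx":0,"wy":0,"wz":0,"x":0.068,"y":-0.182,"z":0,"grip":1},{"wx":0,"wy":0,"wz":0,"x":0.085,"y":-0.227,"z":0,"grip":1}]}}

```text
time_s: 1.6
tool_pos: [0.4867, 0.1516, 0.239]
eef_rot: [3.141, -0.037, -0.0]
contact_force: [0.1, -1.2, 0.0]
width: 0.0857
grasp_force: 0.0
```

Call:
{"fn": "move_arm", "kwargs": {"rows": [{"wx":0,"wy":0,"wz":0,"x":0.015,"y":-0.04,"z":0,"grip":1},{"wx":0,"wy":0,"wz":0,"x":0.03,"y":-0.08,"z":0,"grip":1},{"wx":0,"wy":0,"wz":0,"x":0.035,"y":-0.093,"z":0,"grip":1},{"wx":0,"wy":0,"wz":0,"x":0.035,"y":-0.093,"z":0,"grip":1},{"wx":0,"wy":0,"wz":0,"x":0.035,"y":-0.093,"z":0,"grip":1}]}}

```text
time_s: 2.1
tool_pos: [0.5233, 0.2407, 0.2387]
eef_rot: [3.14, -0.038, -0.002]
contact_force: [0.5, -0.6, -0.1]
width: 0.0858
grasp_force: 0.0
```

```bash
python3 - <<'E'
from h import *
p,d=save('wrist','w1'); print(ctrl.state()['tool_pos'],ctrl.state()['eef_rot'],ctrl.tips_ahead)
m=cv2.inRange(cv2.cvtColor(p,cv2.COLOR_BGR2HSV),(95,120,50),(125,255,255))
n,l,s,c=cv2.connectedComponentsWithStats(m)
for i in range(1,n):
    if s[i,4]>300:
        v,u=np.nonzero((l==i)&(d>0)); P=cloud('wrist',u,v,d[v,u],'w1'); z=np.median(P[:,2]); Q=P[abs(P[:,2]-z)<.006]
        r=cv2.minAreaRect((Q[:,:2]*1000).astype(np.float32)); print(s[i],z.round(4),np.round(r[0],1),np.round(r[1],1),round(r[2],1))
E
```

```text
[0.52337966 0.24028181 0.23889507] [ 3.14053434e+00 -3.90766044e-02 -1.64188352e-03] 0.008
[ 119  137   71   87 4153] 0.041 [528.6 367.5] [64.7 92.1] 87.4
[ 241  139   63   86 3926] 0.0412 [523.8 244. ] [63.8 92.1] 87.7
```

View pics/w1.png

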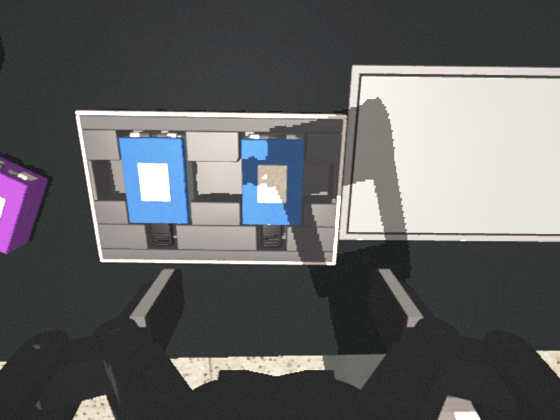

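Call:
{"fn": "move_arm", "kwargs": {"rows": [{"wx":0,"wy":0,"wz":0.013,"x":0,"y":-0.0035,"z":0.03,"grip":1},{"wx":0,"wy":0,"wz":0.013,"x":0,"y":-0.0035,"z":0.07,"grip":1},{"wx":0,"wy":0,"wz":0.013,"x":0,"y":-0.0035,"z":0.11,"grip":1},{"wx":0,"wy":0,"wz":0.013,"x":0,"y":-0.0035,"z":0.14,"grip":1},{"wx":0,"wy":0,"wz":0.013,"x":0,"y":-0.0035,"z":0.155,"grip":1}]}}

```text
time_s: 2.65
tool_pos: [0.5219, 0.2429, 0.0815]
eef_rot: [3.14, -0.062, -0.007]
contact_force: [-0.2, 0.6, -0.2]
width: 0.0852
grasp_force: 0.0
```

Call:
{"fn": "move_arm", "kwargs": {"rows": [{"wx":0,"wy":0,"wz":0,"x":0,"y":0,"z":0.015,"grip":1},{"wx":0,"wy":0,"wz":0,"x":0,"y":0,"z":0.03,"grip":1},{"wx":0,"wy":0,"wz":0,"x":0,"y":0,"z":0.045,"grip":1},{"wx":0,"wy":0,"wz":0,"x":0,"y":0,"z":0.058,"grip":1},{"wx":0,"wy":0,"wz":0,"x":0,"y":0,"z":0.064,"grip":1}]}}

```text
time_s: 3.15
tool_pos: [0.5234, 0.2449, 0.019]
eef_rot: [3.141, -0.058, -0.002]
contact_force: [0.8, -0.3, -0.3]
width: 0.0854
grasp_force: 0.0
```

Call:
{"fn": "move_arm", "kwargs": {"rows": [{"wx":0,"wy":0,"wz":0,"x":0,"y":0,"z":0,"grip":0.6},{"wx":0,"wy":0,"wz":0,"x":0,"y":0,"z":0,"grip":0.5},{"wx":0,"wy":0,"wz":0,"x":0,"y":0,"z":0,"grip":0.4},{"wx":0,"wy":0,"wz":0,"x":0,"y":0,"z":0,"grip":0.4},{"wx":0,"wy":0,"wz":0,"x":0,"y":0,"z":0,"grip":0.4}], "force": 40}}

```text
time_s: 3.65
tool_pos: [0.5241, 0.245, 0.0205]
eef_rot: [-3.141, 0.058, -0.001]
contact_force: [0.3, 0.7, -3.5]
width: 0.0634
grasp_force: 46.0
```

Call:
{"fn": "move_arm", "kwargs": {"rows": [{"wx":0,"wy":0,"wz":0,"x":0,"y":0,"z":-0.01,"grip":0.4},{"wx":0,"wy":0,"wz":0,"x":0,"y":0,"z":-0.025,"grip":0.4},{"wx":0,"wy":0,"wz":0,"x":0,"y":0,"z":-0.05,"grip":0.4},{"wx":0,"wy":0,"wz":0,"x":0,"y":0,"z":-0.075,"grip":0.4},{"wx":0,"wy":0,"wz":0,"x":0,"y":0.01,"z":-0.085,"grip":0.4}]}}

```text
time_s: 4.15
tool_pos: [0.5253, 0.236, 0.1091]
eef_rot: [-3.139, 0.056, -0.008]
contact_force: [1.2, 0.3, -7.5]
width: 0.0633
grasp_force: 47.6
```

Call:
{"fn": "move_arm", "kwargs": {"rows": [{"wx":0,"wy":0,"wz":0,"x":0.003,"y":0.025,"z":0,"grip":0.4},{"wx":0,"wy":0,"wz":0,"x":0.006,"y":0.06,"z":0,"grip":0.4},{"wx":0,"wy":0,"wz":0,"x":0.009,"y":0.1,"z":0,"grip":0.4},{"wx":0,"wy":0,"wz":0,"x":0.012,"y":0.14,"z":0,"grip":0.4},{"wx":0,"wy":0,"wz":0,"x":0.015,"y":0.18,"z":0,"grip":0.4}]}}

```text
time_s: 4.65
tool_pos: [0.5311, 0.0525, 0.1053]
eef_rot: [3.141, -0.058, -0.001]
contact_force: [1.3, 0.6, -6.8]
width: 0.0628
grasp_force: 47.6
```

Call:
{"fn": "move_arm", "kwargs": {"rows": [{"wx":0,"wy":0,"wz":0,"x":0.002,"y":0.04,"z":0,"grip":0.4},{"wx":0,"wy":0,"wz":0,"x":0.004,"y":0.08,"z":0.01,"grip":0.4},{"wx":0,"wy":0,"wz":0,"x":0.006,"y":0.11,"z":0.025,"grip":0.4},{"wx":0,"wy":0,"wz":0,"x":0.006,"y":0.125,"z":0.045,"grip":0.4},{"wx":0,"wy":0,"wz":0,"x":0.006,"y":0.13,"z":0.06,"grip":0.4}]}}

```text
time_s: 5.15
tool_pos: [0.5322, -0.0779, 0.0445]
eef_rot: [3.141, -0.063, -0.001]
contact_force: [-1.0, 0.2, -7.5]
width: 0.0635
grasp_force: 47.6
```

Call:
{"fn": "move_arm", "kwargs": {"rows": [{"wx":0,"wy":0,"wz":0,"x":0,"y":0,"z":0.01,"grip":0.4},{"wx":0,"wy":0,"wz":0,"x":0,"y":0,"z":0.018,"grip":0.4},{"wx":0,"wy":0,"wz":0,"x":0,"y":0,"z":0.023,"grip":0.4},{"wx":0,"wy":0,"wz":0,"x":0,"y":0,"z":0.025,"grip":0.4},{"wx":0,"wy":0,"wz":0,"x":0,"y":0,"z":0.026,"grip":0.4}]}}

```text
time_s: 5.65
tool_pos: [0.5334, -0.075, 0.0195]
eef_rot: [3.141, -0.057, 0.001]
contact_force: [-0.4, -0.2, -7.7]
width: 0.0633
grasp_force: 47.6
```

Call:
{"fn": "move_arm", "kwargs": {"rows": [{"wx":0,"wy":0,"wz":0,"x":0,"y":0,"z":0.001,"grip":0.4},{"wx":0,"wy":0,"wz":0,"x":0,"y":0,"z":0.002,"grip":0.4},{"wx":0,"wy":0,"wz":0,"x":0,"y":0,"z":0.0025,"grip":1},{"wx":0,"wy":0,"wz":0,"x":0,"y":0,"z":0.0025,"grip":1},{"wx":0,"wy":0,"wz":0,"x":0,"y":0,"z":0.0025,"grip":1}]}}

```text
time_s: 6.15
tool_pos: [0.5341, -0.076, 0.0178]
eef_rot: [3.14, -0.059, 0.003]
contact_force: [-0.7, 0.6, -0.2]
width: 0.0855
grasp_force: 0.0
```

Call:
{"fn": "move_arm", "kwargs": {"rows": [{"wx":0,"wy":0,"wz":0,"x":0,"y":0,"z":-0.02,"grip":1},{"wx":0,"wy":0,"wz":0,"x":0,"y":0,"z":-0.05,"grip":1},{"wx":0,"wy":0,"wz":0,"x":-0.03,"y":0,"z":-0.075,"grip":0.8},{"wx":0,"wy":0,"wz":0,"x":-0.06,"y":0,"z":-0.09,"grip":0.6},{"wx":0,"wy":0,"wz":0,"x":-0.066,"y":0,"z":-0.1,"grip":0.6}]}}

```text
time_s: 6.65
tool_pos: [0.4653, -0.0728, 0.1179]
eef_rot: [3.141, -0.059, 0.0]
contact_force: [0.6, 0.8, 0.1]
width: 0.0509
grasp_force: 0.0
```

```bash
cat > case.py <<'E'
from h import *
import sys
p,d=save('wrist',sys.argv[1])
def lids(f):
  m=cv2.inRange(cv2.cvtColor(p,cv2.COLOR_BGR2HSV),(95,120,50),(125,255,255))
  n,l,s,c=cv2.connectedComponentsWithStats(m)
  for i in range(1,n):
    if s[i,4]>300:
        v,u=np.nonzero((l==i)&(d>0)); P=cloud('wrist',u,v,d[v,u],f); z=np.median(P[:,2]); Q=P[abs(P[:,2]-z)<.006]
        r=cv2.minAreaRect((Q[:,:2]*1000).astype(np.float32)); print(s[i],z.round(4),np.round(r[0],1),np.round(r[1],1),round(r[2],1))
lids(sys.argv[1]); s=ctrl.state(); print(s['time_s'],s['tool_pos'],s['contact_force'])
E
python3 case.py w2
```

```text
[  225    44   104   148 11258] 0.0382 [533.1 -76.8] [63.3 91.5] 87.7
6.7 [ 0.46673654 -0.07334408  0.11934321] [ 2.04877645 -0.16996473  0.05231771]
```

View pics/w2.png

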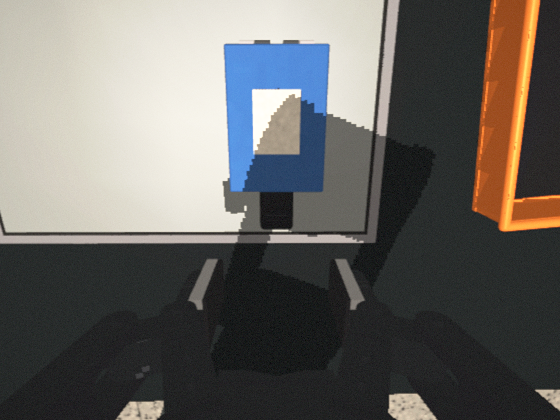

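The case stands on the mat at (533,-77), lid top 0.038. Its black tab at pixel (276,210) is centred under the gripper. I'm descending to pinch the tab.

Call:
{"fn": "move_arm", "kwargs": {"rows": [{"wx":0,"wy":0,"wz":0,"x":0,"y":0.001,"z":0.02,"grip":0.6},{"wx":0,"wy":0,"wz":0,"x":0,"y":0.001,"z":0.045,"grip":0.6},{"wx":0,"wy":0,"wz":0,"x":0,"y":0.001,"z":0.065,"grip":0.6},{"wx":0,"wy":0,"wz":0,"x":0,"y":0.001,"z":0.08,"grip":0.6},{"wx":0,"wy":0,"wz":0,"x":0,"y":0.001,"z":0.087,"grip":0.6}], "force": 20}}

```text
time_s: 7.2
tool_pos: [0.467, -0.0741, 0.0283]
eef_rot: [-3.14, 0.059, 0.002]
contact_force: [-0.3, 0.3, -0.1]
width: 0.0511
grasp_force: 0.0
```

Call:
{"fn": "move_arm", "kwargs": {"rows": [{"wx":0,"wy":0,"wz":0,"x":0,"y":0,"z":0,"grip":0.4},{"wx":0,"wy":0,"wz":0,"x":0,"y":0,"z":0,"grip":0.3},{"wx":0,"wy":0,"wz":0,"x":0,"y":0,"z":0,"grip":0.2},{"wx":0,"wy":0,"wz":0,"x":0,"y":0,"z":0,"grip":0.1},{"wx":0,"wy":0,"wz":0,"x":0,"y":0,"z":0,"grip":0.1}]}}

```text
time_s: 7.7
tool_pos: [0.4676, -0.0742, 0.0304]
eef_rot: [3.141, -0.058, 0.002]
contact_force: [0.8, 0.9, -0.5]
width: 0.0233
grasp_force: 22.2
```

Call:
{"fn": "move_arm", "kwargs": {"rows": [{"wx":0,"wy":0,"wz":0,"x":0.0003,"y":0,"z":-0.0055,"grip":0.1},{"wx":0,"wy":0,"wz":0,"x":0.001,"y":0,"z":-0.011,"grip":0.1},{"wx":0,"wy":0,"wz":0,"x":0.003,"y":0,"z":-0.022,"grip":0.1},{"wx":0,"wy":0,"wz":0,"x":0.0062,"y":0,"z":-0.033,"grip":0.1},{"wx":0,"wy":0,"wz":0,"x":0.0104,"y":0,"z":-0.0433,"grip":0.1}]}}

```text
time_s: 8.2
tool_pos: [0.4777, -0.0745, 0.0743]
eef_rot: [-3.141, 0.059, -0.0]
contact_force: [1.5, 1.6, -3.1]
width: 0.0233
grasp_force: 21.8
```

Call:
{"fn": "move_arm", "kwargs": {"rows": [{"wx":0,"wy":0,"wz":0,"x":0.0052,"y":0,"z":-0.0099,"grip":0.1},{"wx":0,"wy":0,"wz":0,"x":0.0114,"y":0,"z":-0.0192,"grip":0.1},{"wx":0,"wy":0,"wz":0,"x":0.0185,"y":0,"z":-0.0279,"grip":0.1},{"wx":0,"wy":0,"wz":0,"x":0.0264,"y":0,"z":-0.0358,"grip":0.1},{"wx":0,"wy":0,"wz":0,"x":0.0351,"y":0,"z":-0.0429,"grip":0.1}]}}

```text
time_s: 8.7
tool_pos: [0.5129, -0.0758, 0.1165]
eef_rot: [-3.141, 0.058, 0.001]
contact_force: [1.1, 0.9, -3.5]
width: 0.0236
grasp_force: 21.0
```

Call:
{"fn": "move_arm", "kwargs": {"rows": [{"wx":0,"wy":0,"wz":0,"x":0.0093,"y":0,"z":-0.0061,"grip":0.1},{"wx":0,"wy":0,"wz":0,"x":0.0093,"y":0,"z":-0.0061,"grip":0.1},{"wx":0,"wy":0,"wz":0,"x":0.0093,"y":0,"z":-0.0061,"grip":0.1},{"wx":0,"wy":0,"wz":0,"x":0.0093,"y":0,"z":-0.0061,"grip":0.1},{"wx":0,"wy":0,"wz":0,"x":0.0093,"y":0,"z":-0.0061,"grip":0.1}]}}

```text
time_s: 9.2
tool_pos: [0.5218, -0.0762, 0.1221]
eef_rot: [3.141, -0.059, 0.001]
contact_force: [-0.1, 0.9, 1.2]
width: 0.0232
grasp_force: 21.3
```

```bash
python3 case.py w3
```

```text
[  214   126   125   126 10902] 0.0894 [548.9 -78.5] [62.9 10.8] 87.7
9.25 [ 0.52179673 -0.07625031  0.12210425] [-0.39725609  1.00586495 -0.22669442]
```

Lid is at about 1.0 rad. Around -3 N while moving suggests a stiff hinge, so I'm releasing here to see whether it stays.

Call:
{"fn": "move_arm", "kwargs": {"rows": [{"wx":0,"wy":0,"wz":0,"x":0,"y":0,"z":0,"grip":0.5},{"wx":0,"wy":0,"wz":0,"x":0,"y":0,"z":0,"grip":0.5},{"wx":0,"wy":0,"wz":0,"x":0,"y":0,"z":0,"grip":0.5},{"wx":0,"wy":0,"wz":0,"x":0,"y":0,"z":0,"grip":0.5},{"wx":0,"wy":0,"wz":0,"x":0,"y":0,"z":0,"grip":0.5}]}}

```text
time_s: 9.75
tool_pos: [0.5218, -0.0762, 0.1221]
eef_rot: [3.141, -0.058, -0.0]
contact_force: [0.6, -0.3, 0.2]
width: 0.0426
grasp_force: 0.0
```

```bash
python3 case.py w4
```

```text
[ 229  139   95  126 8569] 0.0382 [532.3 -77.6] [63.3 92.3] 87.9
9.8 [ 0.52176366 -0.0762062   0.12204885] [0.4955512  0.08225566 0.02961653]
```

View pics/w4.png

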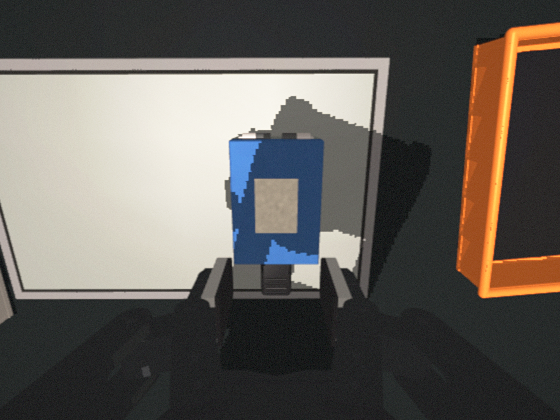

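The lid dropped shut: at (276,200) it lies flat again. This hinge swings freely, so I re-pinch the tab and lead it wide open.

Call:
{"fn": "move_arm", "kwargs": {"rows": [{"wx":0,"wy":0,"wz":0,"x":-0.03,"y":0,"z":0,"grip":0.55},{"wx":0,"wy":0,"wz":0,"x":-0.054,"y":0,"z":0.02,"grip":0.55},{"wx":0,"wy":0,"wz":0,"x":-0.0545,"y":0.0005,"z":0.05,"grip":0.55},{"wx":0,"wy":0,"wz":0,"x":-0.0545,"y":0.0005,"z":0.08,"grip":0.55},{"wx":0,"wy":0,"wz":0,"x":-0.0545,"y":0.0005,"z":0.0915,"grip":0.55}]}}

```text
time_s: 10.3
tool_pos: [0.4654, -0.0739, 0.0283]
eef_rot: [-3.14, 0.059, 0.006]
contact_force: [-0.1, -0.3, -0.3]
width: 0.0471
grasp_force: 0.0
```

Call:
{"fn": "move_arm", "kwargs": {"rows": [{"wx":0,"wy":0,"wz":0,"x":0,"y":0,"z":0,"grip":0.4},{"wx":0,"wy":0,"wz":0,"x":0,"y":0,"z":0,"grip":0.3},{"wx":0,"wy":0,"wz":0,"x":0,"y":0,"z":0,"grip":0.2},{"wx":0,"wy":0,"wz":0,"x":0,"y":0,"z":0,"grip":0.1},{"wx":0,"wy":0,"wz":0,"x":0,"y":0,"z":0,"grip":0.1}]}}

```text
time_s: 10.8
tool_pos: [0.4681, -0.0749, 0.0315]
eef_rot: [3.14, -0.058, 0.003]
contact_force: [0.3, 0.5, 0.6]
width: 0.0233
grasp_force: 22.7
```

Call:
{"fn": "move_arm", "kwargs": {"rows": [{"wx":0,"wy":0,"wz":0,"x":0.0003,"y":0,"z":-0.0055,"grip":0.1},{"wx":0,"wy":0,"wz":0,"x":0.001,"y":0,"z":-0.011,"grip":0.1},{"wx":0,"wy":0,"wz":0,"x":0.003,"y":0,"z":-0.022,"grip":0.1},{"wx":0,"wy":0,"wz":0,"x":0.0062,"y":0,"z":-0.033,"grip":0.1},{"wx":0,"wy":0,"wz":0,"x":0.0104,"y":0,"z":-0.0433,"grip":0.1}]}}

```text
time_s: 11.3
tool_pos: [0.478, -0.075, 0.0751]
eef_rot: [3.141, -0.059, 0.0]
contact_force: [1.5, -0.0, -3.2]
width: 0.0232
grasp_force: 21.9
```

Call:
{"fn": "move_arm", "kwargs": {"rows": [{"wx":0,"wy":0,"wz":0,"x":0.0052,"y":0,"z":-0.0099,"grip":0.1},{"wx":0,"wy":0,"wz":0,"x":0.0114,"y":0,"z":-0.0192,"grip":0.1},{"wx":0,"wy":0,"wz":0,"x":0.0185,"y":0,"z":-0.0279,"grip":0.1},{"wx":0,"wy":0,"wz":0,"x":0.0264,"y":0,"z":-0.0358,"grip":0.1},{"wx":0,"wy":0,"wz":0,"x":0.0351,"y":0,"z":-0.0429,"grip":0.1}]}}

```text
time_s: 11.8
tool_pos: [0.5133, -0.0763, 0.1173]
eef_rot: [-3.141, 0.058, 0.001]
contact_force: [0.7, -0.2, -3.1]
width: 0.0233
grasp_force: 20.8
```

Call:
{"fn": "move_arm", "kwargs": {"rows": [{"wx":0,"wy":0,"wz":0,"x":0.0093,"y":0,"z":-0.0061,"grip":0.1},{"wx":0,"wy":0,"wz":0,"x":0.0192,"y":0,"z":-0.0114,"grip":0.1},{"wx":0,"wy":0,"wz":0,"x":0.0296,"y":0,"z":-0.0156,"grip":0.1},{"wx":0,"wy":0,"wz":0,"x":0.0403,"y":0,"z":-0.0187,"grip":0.1},{"wx":0,"wy":0,"wz":0,"x":0.0514,"y":0,"z":-0.0208,"grip":0.1}]}}

```text
time_s: 12.3
tool_pos: [0.5652, -0.0783, 0.1381]
eef_rot: [3.141, -0.058, 0.0]
contact_force: [-2.5, 1.2, 1.1]
width: 0.0231
grasp_force: 20.7
```

Call:
{"fn": "move_arm", "kwargs": {"rows": [{"wx":0,"wy":0,"wz":0,"x":0.0111,"y":0,"z":-0.0009,"grip":0.1},{"wx":0,"wy":0,"wz":0,"x":0.0223,"y":0,"z":-0.0008,"grip":0.1},{"wx":0,"wy":0,"wz":0,"x":0.0334,"y":0,"z":0.0005,"grip":0.1},{"wx":0,"wy":0,"wz":0,"x":0.0425,"y":0,"z":0.0025,"grip":0.1},{"wx":0,"wy":0,"wz":0,"x":0.0425,"y":0,"z":0.0025,"grip":0.1}]}}

```text
time_s: 12.8
tool_pos: [0.6089, -0.08, 0.1357]
eef_rot: [3.141, -0.058, 0.005]
contact_force: [0.2, 2.2, 7.7]
width: 0.0227
grasp_force: 20.5
```

Call:
{"fn": "move_arm", "kwargs": {"rows": [{"wx":0,"wy":0,"wz":0,"x":0,"y":0,"z":0,"grip":0.6},{"wx":0,"wy":0,"wz":0,"x":0,"y":0,"z":0,"grip":0.6},{"wx":0,"wy":0,"wz":0,"x":0,"y":0,"z":-0.03,"grip":0.6},{"wx":0,"wy":0,"wz":0,"x":0,"y":0,"z":-0.07,"grip":0.6},{"wx":0,"wy":0,"wz":0,"x":-0.02,"y":0,"z":-0.09,"grip":1}]}}

```text
time_s: 13.3
tool_pos: [0.5889, -0.0799, 0.2282]
eef_rot: [3.139, -0.058, 0.008]
contact_force: [0.2, -1.2, 0.4]
width: 0.0645
grasp_force: 0.0
```

```bash
python3 case.py w5
```

```text
[ 44   7  42  32 890] 0.0655 [739.9  85.6] [20.  21.5] 55.8
[236 177  79  18 872] 0.1125 [607.4 -81.3] [62.3 12.7] 87.1
13.35 [ 0.58680327 -0.07966364  0.23059496] [ 2.28270052 -0.80720054  2.46547653]
```

View pics/w5.png

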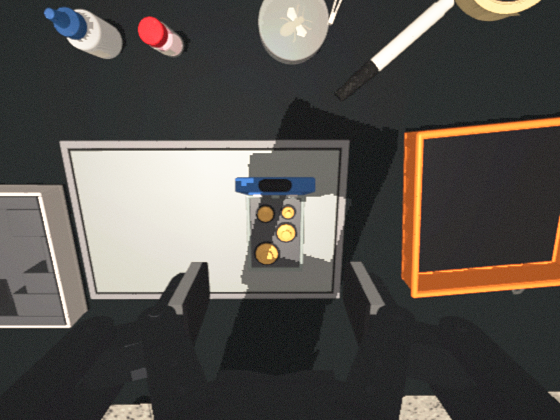

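Open lid shows as a blue band at (275,186), leaning back, with the weights visible. Now the second case.

Call:
{"fn": "move_arm", "kwargs": {"rows": [{"wx":0,"wy":0,"wz":0,"x":-0.0074,"y":-0.044,"z":0,"grip":1},{"wx":0,"wy":0,"wz":0,"x":-0.015,"y":-0.089,"z":0,"grip":1},{"wx":0,"wy":0,"wz":0,"x":-0.022,"y":-0.133,"z":0,"grip":1},{"wx":0,"wy":0,"wz":0,"x":-0.03,"y":-0.178,"z":0,"grip":1},{"wx":0,"wy":0,"wz":0,"x":-0.037,"y":-0.222,"z":0,"grip":1}], "force": 40}}

```text
time_s: 13.85
tool_pos: [0.5571, 0.1457, 0.2243]
eef_rot: [3.141, -0.059, -0.001]
contact_force: [1.1, 0.4, 0.7]
width: 0.0858
grasp_force: 0.0
```

Call:
{"fn": "move_arm", "kwargs": {"rows": [{"wx":0,"wy":0,"wz":0,"x":-0.0074,"y":-0.044,"z":0,"grip":1},{"wx":0,"wy":0,"wz":0,"x":-0.015,"y":-0.089,"z":0.01,"grip":1},{"wx":0,"wy":0,"wz":0,"x":-0.022,"y":-0.133,"z":0.02,"grip":1},{"wx":0,"wy":0,"wz":0,"x":-0.03,"y":-0.178,"z":0.03,"grip":1},{"wx":0,"wy":0,"wz":0,"x":-0.0375,"y":-0.2225,"z":0.04,"grip":1}]}}

```text
time_s: 14.35
tool_pos: [0.5279, 0.3695, 0.1838]
eef_rot: [3.141, -0.059, -0.001]
contact_force: [0.3, 0.2, -0.0]
width: 0.0853
grasp_force: 0.0
```

Call:
{"fn": "move_arm", "kwargs": {"rows": [{"wx":0,"wy":0,"wz":0,"x":0,"y":0,"z":0.03,"grip":1},{"wx":0,"wy":0,"wz":0,"x":0,"y":0,"z":0.06,"grip":1},{"wx":0,"wy":0,"wz":0,"x":0,"y":0,"z":0.07,"grip":1},{"wx":0,"wy":0,"wz":0,"x":0,"y":0,"z":0.07,"grip":1},{"wx":0,"wy":0,"wz":0,"x":0,"y":0,"z":0.07,"grip":1}]}}

```text
time_s: 14.85
tool_pos: [0.5295, 0.3678, 0.116]
eef_rot: [-3.141, 0.06, -0.002]
contact_force: [-0.0, 0.5, 0.6]
width: 0.0856
grasp_force: 0.0
```

```bash
python3 case.py w6
```

```text
[ 226  158   97  127 8315] 0.0412 [527.8 368. ] [64.  94.2] 87.7
14.9 [0.53000536 0.36791774 0.11679232] [-0.51789367  0.71917886  0.9095868 ]
```

Call:
{"fn": "move_arm", "kwargs": {"rows": [{"wx":0,"wy":0,"wz":0,"x":-0.002,"y":0,"z":0.025,"grip":1},{"wx":0,"wy":0,"wz":0,"x":-0.002,"y":0,"z":0.05,"grip":1},{"wx":0,"wy":0,"wz":0,"x":-0.002,"y":0,"z":0.075,"grip":1},{"wx":0,"wy":0,"wz":0,"x":-0.002,"y":0,"z":0.09,"grip":1},{"wx":0,"wy":0,"wz":0,"x":-0.002,"y":0,"z":0.0965,"grip":1}]}}

```text
time_s: 15.4
tool_pos: [0.5268, 0.3677, 0.0182]
eef_rot: [3.141, -0.059, -0.001]
contact_force: [0.6, -0.0, 0.9]
width: 0.0855
grasp_force: 0.0
```

Call:
{"fn": "move_arm", "kwargs": {"rows": [{"wx":0,"wy":0,"wz":0,"x":0,"y":0,"z":0,"grip":0.6},{"wx":0,"wy":0,"wz":0,"x":0,"y":0,"z":0,"grip":0.5},{"wx":0,"wy":0,"wz":0,"x":0,"y":0,"z":0,"grip":0.4},{"wx":0,"wy":0,"wz":0,"x":0,"y":0,"z":0,"grip":0.4},{"wx":0,"wy":0,"wz":0,"x":0,"y":0,"z":0,"grip":0.4}], "force": 40}}

```text
time_s: 15.9
tool_pos: [0.5278, 0.3686, 0.0201]
eef_rot: [-3.14, 0.058, -0.004]
contact_force: [0.8, 2.0, 5.1]
width: 0.0633
grasp_force: 47.9
```

Call:
{"fn": "move_arm", "kwargs": {"rows": [{"wx":0,"wy":0,"wz":0,"x":0,"y":0,"z":-0.01,"grip":0.4},{"wx":0,"wy":0,"wz":0,"x":0,"y":0,"z":-0.025,"grip":0.4},{"wx":0,"wy":0,"wz":0,"x":0,"y":0,"z":-0.05,"grip":0.4},{"wx":0,"wy":0,"wz":0,"x":0,"y":0,"z":-0.075,"grip":0.4},{"wx":0,"wy":0,"wz":0,"x":0,"y":0.01,"z":-0.085,"grip":0.4}]}}

```text
time_s: 16.4
tool_pos: [0.5273, 0.359, 0.1067]
eef_rot: [-3.139, 0.056, -0.005]
contact_force: [1.7, 1.4, -6.6]
width: 0.0634
grasp_force: 48.8
```

Call:
{"fn": "move_arm", "kwargs": {"rows": [{"wx":0,"wy":0,"wz":0,"x":0.003,"y":0.025,"z":0,"grip":0.4},{"wx":0,"wy":0,"wz":0,"x":0.006,"y":0.06,"z":0,"grip":0.4},{"wx":0,"wy":0,"wz":0,"x":0.009,"y":0.1,"z":0,"grip":0.4},{"wx":0,"wy":0,"wz":0,"x":0.012,"y":0.14,"z":0,"grip":0.4},{"wx":0,"wy":0,"wz":0,"x":0.015,"y":0.18,"z":0,"grip":0.4}]}}

```text
time_s: 16.9
tool_pos: [0.5332, 0.1753, 0.103]
eef_rot: [3.14, -0.058, -0.003]
contact_force: [-0.1, -0.2, -7.7]
width: 0.0634
grasp_force: 48.8
```

Call:
{"fn": "move_arm", "kwargs": {"rows": [{"wx":0,"wy":0,"wz":0,"x":0.002,"y":0.035,"z":0,"grip":0.4},{"wx":0,"wy":0,"wz":0,"x":0.004,"y":0.065,"z":0.01,"grip":0.4},{"wx":0,"wy":0,"wz":0,"x":0.006,"y":0.09,"z":0.025,"grip":0.4},{"wx":0,"wy":0,"wz":0,"x":0.006,"y":0.102,"z":0.045,"grip":0.4},{"wx":0,"wy":0,"wz":0,"x":0.006,"y":0.105,"z":0.06,"grip":0.4}]}}

```text
time_s: 17.4
tool_pos: [0.5353, 0.0704, 0.0422]
eef_rot: [3.141, -0.062, -0.004]
contact_force: [-0.7, 0.6, -6.9]
width: 0.0635
grasp_force: 48.7
```

Call:
{"fn": "move_arm", "kwargs": {"rows": [{"wx":0,"wy":0,"wz":0,"x":0,"y":0,"z":0.01,"grip":0.4},{"wx":0,"wy":0,"wz":0,"x":0,"y":0,"z":0.018,"grip":0.4},{"wx":0,"wy":0,"wz":0,"x":0,"y":0,"z":0.023,"grip":0.4},{"wx":0,"wy":0,"wz":0,"x":0,"y":0,"z":0.025,"grip":0.4},{"wx":0,"wy":0,"wz":0,"x":0,"y":0,"z":0.026,"grip":0.4}]}}

```text
time_s: 17.9
tool_pos: [0.537, 0.0729, 0.0178]
eef_rot: [-3.141, 0.057, -0.001]
contact_force: [0.1, -0.5, -7.5]
width: 0.0633
grasp_force: 48.6
```

Call:
{"fn": "move_arm", "kwargs": {"rows": [{"wx":0,"wy":0,"wz":0,"x":0,"y":0,"z":0.001,"grip":0.4},{"wx":0,"wy":0,"wz":0,"x":0,"y":0,"z":0.0015,"grip":0.4},{"wx":0,"wy":0,"wz":0,"x":0,"y":0,"z":0.0015,"grip":1},{"wx":0,"wy":0,"wz":0,"x":0,"y":0,"z":0.0015,"grip":1},{"wx":0,"wy":0,"wz":0,"x":0,"y":0,"z":0.0015,"grip":1}]}}

```text
time_s: 18.4
tool_pos: [0.5378, 0.0722, 0.0169]
eef_rot: [3.141, -0.059, 0.003]
contact_force: [0.4, 0.6, -1.0]
width: 0.0858
grasp_force: 0.0
```

Call:
{"fn": "move_arm", "kwargs": {"rows": [{"wx":0,"wy":0,"wz":0,"x":0,"y":0,"z":-0.02,"grip":1},{"wx":0,"wy":0,"wz":0,"x":0,"y":0,"z":-0.05,"grip":1},{"wx":0,"wy":0,"wz":0,"x":-0.03,"y":0,"z":-0.075,"grip":0.8},{"wx":0,"wy":0,"wz":0,"x":-0.06,"y":0,"z":-0.09,"grip":0.6},{"wx":0,"wy":0,"wz":0,"x":-0.066,"y":0,"z":-0.1,"grip":0.6}]}}

```text
time_s: 18.9
tool_pos: [0.4687, 0.0751, 0.117]
eef_rot: [-3.141, 0.058, 0.001]
contact_force: [0.1, -1.4, -0.4]
width: 0.0514
grasp_force: 0.0
```

```bash
python3 case.py w7
```

```text
[ 464    0   96   45 1940] 0.0302 [581.6 -76.3] [60.4 13. ] 81.9
[  224    40   105   150 11376] 0.0382 [538.3  71.4] [63.4 92. ] 87.6
18.95 [0.47028447 0.07501852 0.11841245] [ 1.33675385  1.63257743 -0.09607662]
```

Call:
{"fn": "move_arm", "kwargs": {"rows": [{"wx":0,"wy":0,"wz":0,"x":0.0015,"y":0.001,"z":0.02,"grip":0.6},{"wx":0,"wy":0,"wz":0,"x":0.0015,"y":0.001,"z":0.045,"grip":0.6},{"wx":0,"wy":0,"wz":0,"x":0.0015,"y":0.001,"z":0.065,"grip":0.6},{"wx":0,"wy":0,"wz":0,"x":0.0015,"y":0.001,"z":0.08,"grip":0.6},{"wx":0,"wy":0,"wz":0,"x":0.0015,"y":0.001,"z":0.087,"grip":0.6}], "force": 20}}

```text
time_s: 19.45
tool_pos: [0.4722, 0.0736, 0.0275]
eef_rot: [-3.141, 0.059, 0.003]
contact_force: [-1.6, -0.5, 0.4]
width: 0.0513
grasp_force: 0.0
```

Call:
{"fn": "move_arm", "kwargs": {"rows": [{"wx":0,"wy":0,"wz":0,"x":0,"y":0,"z":0,"grip":0.4},{"wx":0,"wy":0,"wz":0,"x":0,"y":0,"z":0,"grip":0.3},{"wx":0,"wy":0,"wz":0,"x":0,"y":0,"z":0,"grip":0.2},{"wx":0,"wy":0,"wz":0,"x":0,"y":0,"z":0,"grip":0.1},{"wx":0,"wy":0,"wz":0,"x":0,"y":0,"z":0,"grip":0.1}]}}

```text
time_s: 19.95
tool_pos: [0.4729, 0.0738, 0.0297]
eef_rot: [3.141, -0.058, 0.003]
contact_force: [1.4, 1.2, -0.2]
width: 0.0231
grasp_force: 21.9
```

Call:
{"fn": "move_arm", "kwargs": {"rows": [{"wx":0,"wy":0,"wz":0,"x":0.0003,"y":0,"z":-0.0055,"grip":0.1},{"wx":0,"wy":0,"wz":0,"x":0.001,"y":0,"z":-0.011,"grip":0.1},{"wx":0,"wy":0,"wz":0,"x":0.0018,"y":0,"z":-0.0165,"grip":0.1},{"wx":0,"wy":0,"wz":0,"x":0.003,"y":0,"z":-0.022,"grip":0.1},{"wx":0,"wy":0,"wz":0,"x":0.003,"y":0,"z":-0.022,"grip":0.1}]}}

```text
time_s: 20.45
tool_pos: [0.4756, 0.0737, 0.052]
eef_rot: [3.141, -0.058, 0.001]
contact_force: [0.7, 1.4, -0.9]
width: 0.0234
grasp_force: 21.8
```

```bash
python3 case.py w8
```

```text
[540   0  20  35 608] 0.0306 [583.5 -48.9] [14.1  7.8] 29.7
[  197    22   154   221 25346] 0.0462 [544.1  70.5] [63.9 76.8] 88.3
20.5 [0.47554061 0.07366604 0.05168218] [ 0.31756378  1.20622129 -0.52575225]
```

Force is small and the lid turns (the base stays in place). Raising on to about 1.0 rad, then the release test.

Call:
{"fn": "move_arm", "kwargs": {"rows": [{"wx":0,"wy":0,"wz":0,"x":0.0032,"y":0,"z":-0.0108,"grip":0.1},{"wx":0,"wy":0,"wz":0,"x":0.0074,"y":0,"z":-0.0212,"grip":0.1},{"wx":0,"wy":0,"wz":0,"x":0.0126,"y":0,"z":-0.0311,"grip":0.1},{"wx":0,"wy":0,"wz":0,"x":0.0188,"y":0,"z":-0.0404,"grip":0.1},{"wx":0,"wy":0,"wz":0,"x":0.0259,"y":0,"z":-0.0491,"grip":0.1}]}}

```text
time_s: 21.0
tool_pos: [0.5017, 0.0727, 0.1011]
eef_rot: [-3.141, 0.058, -0.0]
contact_force: [0.7, 0.8, -4.4]
width: 0.0235
grasp_force: 20.8
```

Call:
{"fn": "move_arm", "kwargs": {"rows": [{"wx":0,"wy":0,"wz":0,"x":0.0079,"y":0,"z":-0.0079,"grip":0.1},{"wx":0,"wy":0,"wz":0,"x":0.0166,"y":0,"z":-0.015,"grip":0.1},{"wx":0,"wy":0,"wz":0,"x":0.0259,"y":0,"z":-0.0211,"grip":0.1},{"wx":0,"wy":0,"wz":0,"x":0.0259,"y":0,"z":-0.0211,"grip":0.1},{"wx":0,"wy":0,"wz":0,"x":0.0259,"y":0,"z":-0.0211,"grip":0.1}]}}

```text
time_s: 21.5
tool_pos: [0.528, 0.0717, 0.122]
eef_rot: [-3.141, 0.058, -0.003]
contact_force: [-0.7, 0.4, 3.3]
width: 0.0234
grasp_force: 20.7
```

Call:
{"fn": "move_arm", "kwargs": {"rows": [{"wx":0,"wy":0,"wz":0,"x":0,"y":0,"z":0,"grip":0.5},{"wx":0,"wy":0,"wz":0,"x":0,"y":0,"z":0,"grip":0.5},{"wx":0,"wy":0,"wz":0,"x":0,"y":0,"z":0,"grip":0.5},{"wx":0,"wy":0,"wz":0,"x":0,"y":0,"z":0,"grip":0.5},{"wx":0,"wy":0,"wz":0,"x":0,"y":0,"z":0,"grip":0.5}]}}

```text
time_s: 22.0
tool_pos: [0.5269, 0.0717, 0.1212]
eef_rot: [3.141, -0.058, -0.0]
contact_force: [0.6, -0.5, -0.9]
width: 0.0427
grasp_force: 0.0
```

```bash
python3 case.py w9
```

```text
[ 444   69  116   70 3629] 0.0709 [597.1 -49.2] [ 4.5 14.2] 86.2
[  212   127   127   127 10980] 0.0897 [553.5  69.7] [63. 11.] 87.8
22.05 [0.52698945 0.07168493 0.12127948] [-0.1034706   0.37458581 -0.3669518 ]
```

View pics/w9.png

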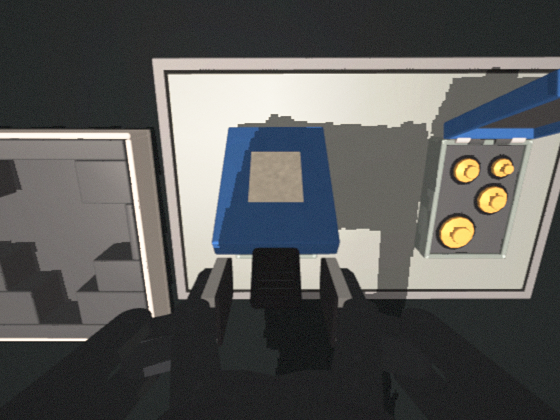

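The lid stays up about 1 rad after release (tab at (275,275)), so this one is stiff. I re-pinch and lead it shut.

Call:
{"fn": "move_arm", "kwargs": {"rows": [{"wx":0,"wy":0,"wz":0,"x":0,"y":0,"z":0,"grip":0.3},{"wx":0,"wy":0,"wz":0,"x":0,"y":0,"z":0,"grip":0.2},{"wx":0,"wy":0,"wz":0,"x":0,"y":0,"z":0,"grip":0.1},{"wx":0,"wy":0,"wz":0,"x":0,"y":0,"z":0,"grip":0.1},{"wx":0,"wy":0,"wz":0,"x":0,"y":0,"z":0,"grip":0.1}]}}

```text
time_s: 22.55
tool_pos: [0.527, 0.0718, 0.1213]
eef_rot: [-3.141, 0.058, 0.0]
contact_force: [-0.8, 1.5, 2.4]
width: 0.0233
grasp_force: 22.7
```

Call:
{"fn": "move_arm", "kwargs": {"rows": [{"wx":0,"wy":0,"wz":0,"x":-0.0093,"y":0,"z":0.0061,"grip":0.1},{"wx":0,"wy":0,"wz":0,"x":-0.018,"y":0,"z":0.0132,"grip":0.1},{"wx":0,"wy":0,"wz":0,"x":-0.0259,"y":0,"z":0.0211,"grip":0.1},{"wx":0,"wy":0,"wz":0,"x":-0.033,"y":0,"z":0.0298,"grip":0.1},{"wx":0,"wy":0,"wz":0,"x":-0.0392,"y":0,"z":0.0391,"grip":0.1}]}}

```text
time_s: 23.05
tool_pos: [0.487, 0.0732, 0.0815]
eef_rot: [3.141, -0.058, -0.001]
contact_force: [0.4, 0.9, 3.1]
width: 0.0234
grasp_force: 23.8
```

Call:
{"fn": "move_arm", "kwargs": {"rows": [{"wx":0,"wy":0,"wz":0,"x":-0.0052,"y":0,"z":0.0099,"grip":0.1},{"wx":0,"wy":0,"wz":0,"x":-0.0094,"y":0,"z":0.0203,"grip":0.1},{"wx":0,"wy":0,"wz":0,"x":-0.0126,"y":0,"z":0.0311,"grip":0.1},{"wx":0,"wy":0,"wz":0,"x":-0.0146,"y":0,"z":0.042,"grip":0.1},{"wx":0,"wy":0,"wz":0,"x":-0.0151,"y":0,"z":0.0475,"grip":0.1}]}}

```text
time_s: 23.55
tool_pos: [0.4715, 0.0738, 0.033]
eef_rot: [-3.141, 0.058, 0.004]
contact_force: [-3.6, 1.1, 3.6]
width: 0.0236
grasp_force: 23.9
```

Call:
{"fn": "move_arm", "kwargs": {"rows": [{"wx":0,"wy":0,"wz":0,"x":-0.0005,"y":0,"z":0.0035,"grip":0.1},{"wx":0,"wy":0,"wz":0,"x":-0.0005,"y":0,"z":0.0055,"grip":0.1},{"wx":0,"wy":0,"wz":0,"x":-0.0005,"y":0,"z":0.0065,"grip":0.1},{"wx":0,"wy":0,"wz":0,"x":-0.0005,"y":0,"z":0.0065,"grip":0.1},{"wx":0,"wy":0,"wz":0,"x":-0.0005,"y":0,"z":0.0065,"grip":0.1}]}}

```text
time_s: 24.05
tool_pos: [0.4713, 0.0739, 0.0287]
eef_rot: [3.141, -0.058, -0.004]
contact_force: [-9.8, 0.2, 13.3]
width: 0.0236
grasp_force: 25.1
```

Call:
{"fn": "move_arm", "kwargs": {"rows": [{"wx":0,"wy":0,"wz":0,"x":0,"y":0,"z":0,"grip":0.6},{"wx":0,"wy":0,"wz":0,"x":0,"y":0,"z":0,"grip":0.6},{"wx":0,"wy":0,"wz":0,"x":0,"y":0,"z":0,"grip":0.6},{"wx":0,"wy":0,"wz":0,"x":0,"y":0,"z":-0.03,"grip":0.8},{"wx":0,"wy":0,"wz":0,"x":0,"y":0,"z":-0.07,"grip":1}], "force": 40}}

```text
time_s: 24.55
tool_pos: [0.4705, 0.0738, 0.097]
eef_rot: [-3.141, 0.059, 0.008]
contact_force: [1.1, 0.3, 0.3]
width: 0.0778
grasp_force: 0.0
```

Call:
{"fn": "move_arm", "kwargs": {"rows": [{"wx":0,"wy":0,"wz":0,"x":0.01,"y":0,"z":-0.02,"grip":1},{"wx":0,"wy":0,"wz":0,"x":0.04,"y":0,"z":-0.02,"grip":1},{"wx":0,"wy":0,"wz":0,"x":0.062,"y":0,"z":-0.02,"grip":1},{"wx":0,"wy":0,"wz":0,"x":0.066,"y":0,"z":-0.02,"grip":1},{"wx":0,"wy":0,"wz":0,"x":0.066,"y":0,"z":-0.02,"grip":1}]}}

```text
time_s: 25.05
tool_pos: [0.5381, 0.0712, 0.1177]
eef_rot: [-3.141, 0.059, 0.001]
contact_force: [0.8, -0.4, -0.1]
width: 0.085
grasp_force: 0.0
```

```bash
python3 case.py w10
```

```text
[ 444   98  116   58 3493] 0.0724 [597.5 -48.4] [14.7  3.4] 5.8
[ 229  157   94  125 8514] 0.0382 [535.5  70.5] [63.4 94.5] 88.1
25.1 [0.53724439 0.07138906 0.11745388] [ 1.05414864 -0.08346963  0.6569757 ]
```

Call:
{"fn": "move_arm", "kwargs": {"rows": [{"wx":0,"wy":0,"wz":0,"x":-0.001,"y":0,"z":0.025,"grip":1},{"wx":0,"wy":0,"wz":0,"x":-0.001,"y":0,"z":0.05,"grip":1},{"wx":0,"wy":0,"wz":0,"x":-0.001,"y":0,"z":0.075,"grip":1},{"wx":0,"wy":0,"wz":0,"x":-0.001,"y":0,"z":0.092,"grip":1},{"wx":0,"wy":0,"wz":0,"x":-0.001,"y":0,"z":0.0995,"grip":1}]}}

```text
time_s: 25.6
tool_pos: [0.5344, 0.0716, 0.0166]
eef_rot: [-3.141, 0.058, 0.007]
contact_force: [-0.6, 0.4, 0.0]
width: 0.0854
grasp_force: 0.0
```

Call:
{"fn": "move_arm", "kwargs": {"rows": [{"wx":0,"wy":0,"wz":0,"x":0,"y":0,"z":0,"grip":0.6},{"wx":0,"wy":0,"wz":0,"x":0,"y":0,"z":0,"grip":0.5},{"wx":0,"wy":0,"wz":0,"x":0,"y":0,"z":0,"grip":0.4},{"wx":0,"wy":0,"wz":0,"x":0,"y":0,"z":0,"grip":0.4},{"wx":0,"wy":0,"wz":0,"x":0,"y":0,"z":0,"grip":0.4}], "force": 40}}

```text
time_s: 26.1
tool_pos: [0.5372, 0.0715, 0.0192]
eef_rot: [-3.141, 0.058, -0.0]
contact_force: [-2.3, 1.1, 0.3]
width: 0.0632
grasp_force: 46.6
```

Call:
{"fn": "move_arm", "kwargs": {"rows": [{"wx":0,"wy":0,"wz":0,"x":0,"y":0,"z":-0.01,"grip":0.4},{"wx":0,"wy":0,"wz":0,"x":0,"y":0,"z":-0.03,"grip":0.4},{"wx":0,"wy":0,"wz":0,"x":0,"y":0,"z":-0.06,"grip":0.4},{"wx":0,"wy":0,"wz":0,"x":0,"y":0,"z":-0.1,"grip":0.4},{"wx":0,"wy":0,"wz":0,"x":0,"y":0,"z":-0.14,"grip":0.4}]}}

```text
time_s: 26.6
tool_pos: [0.5362, 0.0713, 0.1596]
eef_rot: [-3.141, 0.059, 0.003]
contact_force: [1.0, 0.1, -7.0]
width: 0.0636
grasp_force: 48.0
```

Call:
{"fn": "move_arm", "kwargs": {"rows": [{"wx":0,"wy":0,"wz":0,"x":0,"y":0,"z":-0.03,"grip":0.4},{"wx":0,"wy":0,"wz":0,"x":0,"y":0,"z":-0.055,"grip":0.4},{"wx":0,"wy":0,"wz":0,"x":0,"y":0,"z":-0.06,"grip":0.4},{"wx":0,"wy":0,"wz":0,"x":0,"y":0,"z":-0.06,"grip":0.4},{"wx":0,"wy":0,"wz":0,"x":0,"y":0,"z":-0.06,"grip":0.4}]}}

```text
time_s: 27.1
tool_pos: [0.5359, 0.0714, 0.2167]
eef_rot: [-3.141, 0.059, 0.005]
contact_force: [-0.1, 0.4, -7.8]
width: 0.0634
grasp_force: 48.0
```

Call:
{"fn": "move_arm", "kwargs": {"rows": [{"wx":0,"wy":0,"wz":0,"x":0.003,"y":0.025,"z":0,"grip":0.4},{"wx":0,"wy":0,"wz":0,"x":0.007,"y":0.06,"z":0,"grip":0.4},{"wx":0,"wy":0,"wz":0,"x":0.011,"y":0.1,"z":0,"grip":0.4},{"wx":0,"wy":0,"wz":0,"x":0.016,"y":0.14,"z":0,"grip":0.4},{"wx":0,"wy":0,"wz":0,"x":0.02,"y":0.18,"z":0,"grip":0.4}]}}

```text
time_s: 27.6
tool_pos: [0.5493, -0.1103, 0.2161]
eef_rot: [-3.139, 0.058, 0.006]
contact_force: [0.2, -0.2, -8.0]
width: 0.0627
grasp_force: 48.1
```

Call:
{"fn": "move_arm", "kwargs": {"rows": [{"wx":0,"wy":0,"wz":0,"x":0.005,"y":0.045,"z":0,"grip":0.4},{"wx":0,"wy":0,"wz":0,"x":0.01,"y":0.09,"z":0,"grip":0.4},{"wx":0,"wy":0,"wz":0,"x":0.014,"y":0.13,"z":0,"grip":0.4},{"wx":0,"wy":0,"wz":-0.04,"x":0.018,"y":0.165,"z":0,"grip":0.4},{"wx":0,"wy":0,"wz":-0.078,"x":0.022,"y":0.19,"z":0,"grip":0.4}]}}

```text
time_s: 28.1
tool_pos: [0.564, -0.302, 0.2155]
eef_rot: [-3.139, -0.063, 0.006]
contact_force: [0.7, 0.5, -7.5]
width: 0.0634
grasp_force: 48.2
```

```bash
python3 - <<'E'
from h import *
p,d=save('wrist','w11'); s=ctrl.state(); print(s['tool_pos'],s['eef_rot'])
m=cv2.inRange(cv2.cvtColor(p,cv2.COLOR_BGR2HSV),(5,150,90),(20,255,255))
v,u=np.nonzero((m>0)&(d>0)); P=cloud('wrist',u,v,d[v,u],'w11'); Q=P[abs(P[:,2]-.04)<.004]; print(len(Q))
r=cv2.minAreaRect((Q[:,:2]*1000).astype(np.float32)); print(r, P[:,2].min(),P[:,2].max(),Q.min(0),Q.max(0))
E
```

```text
[ 0.56411022 -0.30589277  0.21563744] [ 3.13984074  0.0633346  -0.00435262]
2997
((552.669189453125, -324.2755432128906), (185.26953125, 196.99998474121094), 3.462202310562134) -0.0029907095739133416 0.22632150192598144 [ 0.46598164 -0.42751304  0.03600086] [ 0.65081023 -0.22137812  0.04381536]
```

View pics/w11.png

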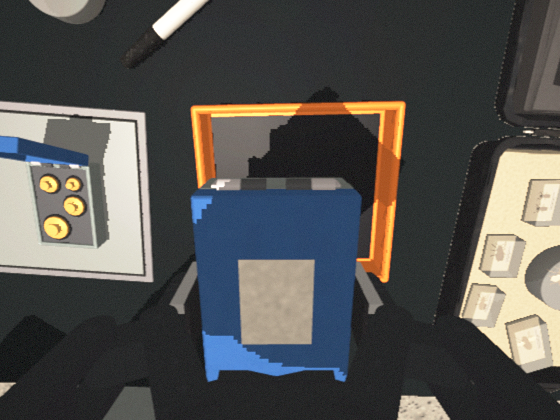

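Held case is centred; the orange tray (rim corners near (195,108), (403,103), (388,278)) measures centre (553,-324), matching the top view. Lowering in.

Call:
{"fn": "move_arm", "kwargs": {"rows": [{"wx":0,"wy":0,"wz":-0.015,"x":0.001,"y":0.012,"z":0.02,"grip":0.4},{"wx":0,"wy":0,"wz":-0.015,"x":0.001,"y":0.017,"z":0.055,"grip":0.4},{"wx":0,"wy":0,"wz":-0.015,"x":0.001,"y":0.017,"z":0.09,"grip":0.4},{"wx":0,"wy":0,"wz":-0.015,"x":0.001,"y":0.017,"z":0.12,"grip":0.4},{"wx":0,"wy":0,"wz":-0.015,"x":0.001,"y":0.017,"z":0.14,"grip":0.4}]}}

```text
time_s: 28.65
tool_pos: [0.5643, -0.3145, 0.0728]
eef_rot: [-3.135, -0.087, 0.01]
contact_force: [-0.6, 0.1, -7.6]
width: 0.0633
grasp_force: 48.4
```

Call:
{"fn": "move_arm", "kwargs": {"rows": [{"wx":0,"wy":0,"wz":0,"x":0,"y":0,"z":0.015,"grip":0.4},{"wx":0,"wy":0,"wz":0,"x":0,"y":0,"z":0.03,"grip":0.4},{"wx":0,"wy":0,"wz":0,"x":0,"y":0,"z":0.042,"grip":0.4},{"wx":0,"wy":0,"wz":0,"x":0,"y":0,"z":0.049,"grip":0.4},{"wx":0,"wy":0,"wz":0,"x":0,"y":0,"z":0.052,"grip":0.4}]}}

```text
time_s: 29.15
tool_pos: [0.567, -0.3168, 0.0261]
eef_rot: [-3.14, -0.088, 0.001]
contact_force: [-0.5, 0.7, -7.2]
width: 0.063
grasp_force: 48.4
```

Call:
{"fn": "move_arm", "kwargs": {"rows": [{"wx":0,"wy":0,"wz":0,"x":0,"y":0,"z":0.002,"grip":0.4},{"wx":0,"wy":0,"wz":0,"x":0,"y":0,"z":0.004,"grip":0.4},{"wx":0,"wy":0,"wz":0,"x":0,"y":0,"z":0.0045,"grip":0.4},{"wx":0,"wy":0,"wz":0,"x":0,"y":0,"z":0.0045,"grip":0.4},{"wx":0,"wy":0,"wz":0,"x":0,"y":0,"z":0.0045,"grip":0.4}]}}

```text
time_s: 29.65
tool_pos: [0.5673, -0.3171, 0.0226]
eef_rot: [3.14, 0.088, 0.001]
contact_force: [-0.1, 1.1, -7.2]
width: 0.0633
grasp_force: 48.4
```

Call:
{"fn": "move_arm", "kwargs": {"rows": [{"wx":0,"wy":0,"wz":0,"x":0,"y":0,"z":0.0015,"grip":0.4},{"wx":0,"wy":0,"wz":0,"x":0,"y":0,"z":0.0025,"grip":0.4},{"wx":0,"wy":0,"wz":0,"x":0,"y":0,"z":0.003,"grip":0.4},{"wx":0,"wy":0,"wz":0,"x":0,"y":0,"z":0.003,"grip":0.4},{"wx":0,"wy":0,"wz":0,"x":0,"y":0,"z":0.003,"grip":0.4}]}}

```text
time_s: 30.15
tool_pos: [0.5673, -0.3171, 0.0203]
eef_rot: [3.14, 0.088, 0.001]
contact_force: [-4.1, 3.0, 7.0]
width: 0.0631
grasp_force: 50.0
```

Touched down (+7 N). Release and rise.

Call:
{"fn": "move_arm", "kwargs": {"rows": [{"wx":0,"wy":0,"wz":0,"x":0,"y":0,"z":0,"grip":1},{"wx":0,"wy":0,"wz":0,"x":0,"y":0,"z":0,"grip":1},{"wx":0,"wy":0,"wz":0,"x":0,"y":0,"z":0,"grip":1},{"wx":0,"wy":0,"wz":0,"x":0,"y":0,"z":-0.03,"grip":1},{"wx":0,"wy":0,"wz":0,"x":0,"y":0,"z":-0.07,"grip":1}]}}

```text
time_s: 30.65
tool_pos: [0.5656, -0.3157, 0.0872]
eef_rot: [-3.137, -0.087, 0.006]
contact_force: [0.3, -0.7, 0.9]
width: 0.0853
grasp_force: 0.0
```

Call:
{"fn": "move_arm", "kwargs": {"rows": [{"wx":0,"wy":0,"wz":0,"x":0,"y":0,"z":-0.04,"grip":1},{"wx":0,"wy":0,"wz":0,"x":0,"y":0,"z":-0.08,"grip":1},{"wx":0,"wy":0,"wz":0,"x":-0.03,"y":0,"z":-0.12,"grip":1},{"wx":0,"wy":0,"wz":0,"x":-0.06,"y":0,"z":-0.12,"grip":1},{"wx":0,"wy":0,"wz":0,"x":-0.08,"y":0,"z":-0.12,"grip":1}]}}

```text
time_s: 31.15
tool_pos: [0.4868, -0.3222, 0.2114]
eef_rot: [3.137, 0.088, 0.004]
contact_force: [0.3, -0.1, -0.9]
width: 0.0854
grasp_force: 0.0
```

```bash
python3 case.py w12
```

```text
[   0   38   52   42 1057] 0.0465 [ 587.3 -112.2] [ 4.2 14. ] 78.8
[ 238   49   74  107 5820] 0.0393 [ 567.  -318.3] [91.7 63.6] 3.2
31.2 [ 0.48430463 -0.32192158  0.21013814] [ 0.65792899 -0.39933722 -1.42887203]
```

View pics/w12.png

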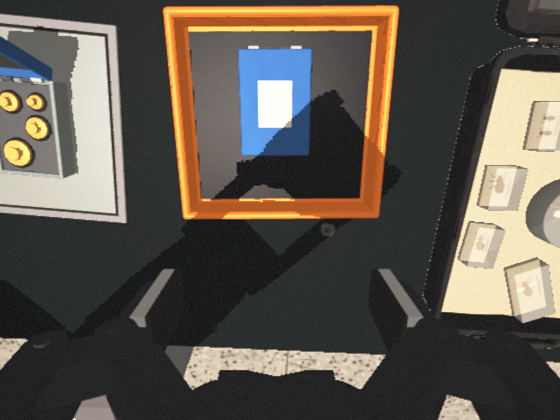

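The stiff case lies flat and shut in the orange tray, its blue lid centred at (275,102) with the top at 0.039. The free case stands open on the mat at the left edge of the picture. Handing in.

```bash
python3 -c "
from cell import ctrl
print(ctrl.finish_job())"
```

```text
the job is handed in; nothing more can be done
None
```

I handed the job in at about 31 s: the freely swinging case stands open on the mat and the stiff case is shut in the orange tray; no verdict came back.

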